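Oil, dial open and present the case padlock

ROBOT

A 7-joint arm with a two-finger parallel gripper is mounted at the origin on the work surface. World frame = base frame: x ahead of the robot, y to its left, z up, the work surface at z = 0. Lengths are in m, angles in rad, forces in N, time in s.
With the tool pointing down it reaches from about 0.4 to 0.85 m from the base axis. Payload 4.4 kg.
Tool frame: the origin (TCP) lies at the very end of the fingers, on their centre line; the grasp point (between the pads) lies hold_point_z behind it (hold_point_z is the distance from the TCP to the grasp point, in m); z points along the fingers, y is the line along which they close (so a half turn about z gives the same grasp; the last joint's range is limited). The gripper opens to 94 mm and grips with 3 to 60 N. Pads are 16 mm wide; open, the fingers measure 119 mm over their backs; the gripper's body (75 mm by 177 mm) begins 78 mm behind the grasp point.
Start: joints at [1.138, 0.628, 0.038, 1.517, -0.027, 0.996, -0.02], TCP at [0.233, -0.607, 0.205] pointing down, gripper open.
Joint ranges: [-3.06, 3.06], [-0.37, 2.12], [-1.25, 1.32], [0.18, 2.47], [-1.1, 4.24], [0.23, 1.98], [-2.94, 2.94]. Speed limits (rad/s): [2.57, 2.57, 3.14, 3.14, 3.14, 3.14, 3.14].

INTERFACE

Orientations are given as a 3x3 rotation matrix whose columns are the frame's x, y, z axes.
In Python, from bench import get_state, read_camera, finish_job, hold_point_z gives the robot as it stands.
- The arm moves only by the shell command python3 -m jog 'ROWS' [FORCE]. ROWS is JSON, a list of rows, each a list of 5 numbers: the shift along the tool's x, y, z in mm, then the turn about the tool's z in rad, then the finger opening in mm, from 0 to 94. In form: [[tx, ty, tz, turn, fingers], ...]. A call has 1 to 10 rows; each row is the pose to reach, as a shift and turn from the pose commanded when the call began, along the tool's axes at that moment; what a row does not reach only later rows make up. A row lasts 1/10 s, in which the tool goes at most 50 mm and 8.59 degrees, less where a joint would pass 70% of its speed; a pose out of reach is approached as far as the arm can. A call with a gripper value outside its range is refused whole. The fingers move at their own pace and stop on an object; FORCE is the grip in N (left out, the last holds). Time passes only in rows, so rows that repeat a pose let the fingers close. It gives the time, the measured TCP pose, the force, the opening and the grip force at its end, in the units of the state.
- get_state(): the state, without advancing time (a new reading comes with each control period).
- read_camera(name): name is "side" or "top" or "wrist"; returns a dict with "color" (480x640x3 uint8, red, green, blue), "fovy" (degrees; the focal length in pixels is half the picture's height over the tangent of half this angle, whatever the lens; pixels are square), "cx", "cy" (the principal point, pixels), "k1" (the pictures are not rectified: a ray, as slopes to the right and down, at radius r is drawn at 1 + k1 r^2 times it, then the intrinsics apply), "T" (4x4, takes a point from camera to world coordinates). Camera axes: x right, y up, looking along -z (the intrinsics and any distortion apply to the point x, -y, -z); pixel columns grow to the right and rows downward; lengths in m; the calibration is good to about 2 mm. A picture is of the moment at which its call begins. There is no depth.
- finish_job(): hands the job in; it is judged then, once.
The state is a dict: "time": time; "joint_pos": joint angles; "joint_vel": joint speeds; "joint_efforts": joint torques, N m; "tool_pos": TCP position; "ee_rot": TCP orientation; "force": force on the tool from outside, world axes, zero at the start; "wrist_torque": the same for the moment, N m; "opening": finger opening in m; "grasp_force": force on a finger pad.
Only numpy, scipy, OpenCV 4.12 (cv2) and the standard library are available. Lean on these libraries where they do the work, as an engineer would, in place of code of your own. Each camera call takes 0.05 s, during which the arm holds its last target. There are 200 camera calls.

TASK

The padlock of a typewriter case has seized: press the cap of the oil spray can all the way down and let it spring back up, then turn the padlock's dial from click to click until its pointer points straight at the shackle, and pull the shackle out to its stop while the padlock lies in its wooden rest. Then lift the open padlock clear, keeping the dial facing up and still set, and finish while holding it still at least 15 cm above the bench; leave the other things on the bench where they are.

Things in the scene. Friction and masses are not known exactly. Their poses are not given: they have to be found in the camera images.
- rest: Fixed wooden rest. Origin on the bench under its middle, axes as the padlock in it. Pedestal 76 (x) by 44 (y), 20 mm high, narrower than the padlock, so fingers pass down beside it to the bench; end bars with outer faces at x +-43, 78 long, 28 high; four lugs 28 high at x +-28 to 37, y +-33 to 39. It holds the padlock 8 mm deep with 1 mm play against turning and pulling
- lock: Loose steel padlock, case 72 (x) by 64 (y) by 30 (z) mm, about 0.5 kg, on its back in the rest, case 20 to 50 mm above the bench. Origin at the case centre; z points up out of the dial face, -x to the shackle. Its sides (64 mm apart in y) are free to grasp from x = -27 to 27 mm. Dial and bar stand 22 mm above the face
- dial_grip (a point): On the dial's axis at mid-height of its bar, 29 mm above the case centre. The dial is a brass disc, radius 22 mm, 6 mm high, on the case's face; the upright bar on it is 10 mm wide, 16 mm high (8 mm above and below this point), from 16 mm behind the axis to a pointed end 27 mm in front. Site x runs along the bar, pointed end at -x
- dial (a joint): Dial angle, rad, growing counter-clockwise from above. At 0 the bar's pointed end points straight at the shackle (case -x) and at a larger mark. Starts at about -1.0 or -1.5. Clicks into notches every 0.5 rad (..-0.5, 0, 0.5); a click takes about 0.05 N m; centres itself in a notch. Stops at -1.75 and 0.75. The shackle is free only within about 0.1 rad of 0
- shackle_bow (a point): Middle of the shackle's cross bar, on its centre line, level with the case centre (35 mm above the bench). Shackle: 8 mm round bar, a level square bow: two legs along x, 48 mm over the outsides, 32 mm inside, straight to 6 mm short of this point, and the cross bar along y, straight for 28 mm. Shut, this point is 46 mm in front of the case, 82 mm from its centre
- shackle (a joint): How far the shackle is pulled out of the case along the case's -x, m: 0 shut, 0.022 at its stop. Needs about 2 N when the dial is at 0, stays where it is left, and is blocked at any other dial setting
- oil_can: Oil spray can clamped in a wooden block (84 by 84 mm, 20 mm high) fixed to the bench beside the rest on its +y side. Origin on the bench, on the can's upright axis; can 52 mm in diameter, shoulder and neck up to 128 mm above the bench
- cap_top (a point): Centre of the top of the can's sprung white nozzle cap, a disc 26 mm in diameter, 150 mm above the bench when up. Press straight down here
- cap (a joint): How far the cap is pressed down, m: 0 up, 0.006 fully down; about 1 N to start and 5 N fully down; springs back
- roller: Bystander: rubber feed roller 29 mm in diameter, 150 mm long along x, on a small wooden stand, 38 mm high. Origin under its middle
- segment: Bystander: curved brass type segment, about 50 by 85 mm, 17 mm high, near the rest. Origin on the bench inside the curve
- punch: Bystander: steel pin punch, 105 mm long along x, 9 mm thick, beside the rest on its -y side
- mug: Bystander: white enamel mug, 82 mm in diameter, 85 mm high, handle at its +y. Origin under its middle
- screwdriver: Bystander: screwdriver 170 mm long, lying along its x
- tray: Bystander: steel parts tray 110 by 150 mm, 25 mm high. Origin under its middle
- jar: Bystander: glass jar 60 mm in diameter, 70 mm high. Origin under its middle
- brush: Bystander: brush 160 mm long, lying along its x
There are look-alikes about, which are no part of the job. Several things have the shape of the lock; the one meant has the colours described above.

How it is judged:
By the outcome, as a careful person would: the job done as asked, in the order asked, and still so for the second after the job is handed in, while the arm keeps its last pose, push and grip.
It also fails if it takes over 53 s, if anything falls off the work surface, if the arm or the gripper's body presses on something with over 40 N, if the wrist force passes 120 N, or if a joint passes its speed limit or range.

## Working session

There is one attempt and no reset: what is moved stays moved. The work goes in short steps, Python scripts to look and compute and a shell command to move; the robot and the scene stay as the last step left them, time stands still between calls to the robot, and variables do not carry over. Pictures are saved under pics/ and viewed, at most 10 in all, crops included, and the job is handed in when it is done.

```bash
mkdir -p pics; ls; cat > h.py <<'E'
import numpy as np,cv2
from bench import get_state, read_camera, hold_point_z
def cam(n):
    c=read_camera(n); h,w=c["color"].shape[:2]
    f=h/2/np.tan(np.radians(c["fovy"])/2); c["f"]=f; return c
def ray(c,u,v):
    d=np.array([(u-c["cx"])/c["f"],(v-c["cy"])/c["f"]]); p=d.copy()
    for _ in range(30): p=d/(1+c["k1"]*(p@p))
    T=np.array(c["T"]); r=T[:3,:3]@np.array([p[0],-p[1],-1]); return T[:3,3],r/np.linalg.norm(r)
def plane(c,u,v,z):
    o,r=ray(c,u,v); return o+r*(z-o[2])/r[2]
def proj(c,P):
    T=np.array(c["T"]); q=T[:3,:3].T@(np.array(P)-T[:3,3]); s=np.array([q[0],-q[1]])/-q[2]
    s=s*(1+c["k1"]*(s@s)); return s*c["f"]+[c["cx"],c["cy"]]
def two(c1,p1,c2,p2):
    o1,a=ray(c1,*p1);o2,b=ray(c2,*p2)
    t=np.linalg.lstsq(np.c_[a,-b],o2-o1,rcond=None)[0]
    x,y=o1+a*t[0],o2+b*t[1]; return (x+y)/2,np.linalg.norm(x-y)
def save(c,name): cv2.imwrite("pics/"+name,c["color"][:,:,::-1])
E
python3 - <<'E'
from h import *
for n in("top","side"):
    c=cam(n);save(c,n+"0.png");print(n,c["fovy"],c["cx"],c["cy"],c["k1"],np.round(c["T"],3).tolist())
s=get_state();print(hold_point_z,s)
E
```

```text
pics
top 45.9536217805595 323.70853012896134 256.26416627703935 -0.019269778525273295 [[0.001, 0.989, -0.145, 0.346], [-1.0, 0.004, 0.018, 0.016], [0.018, 0.145, 0.989, 1.446], [0.0, 0.0, 0.0, 1.0]]
side 57.78565607932673 314.43645763213715 241.64584913075572 -0.09019101018445261 [[0.908, 0.272, -0.32, 0.265], [-0.419, 0.621, -0.663, -0.574], [0.018, 0.736, 0.677, 0.691], [0.0, 0.0, 0.0, 1.0]]
0.0188 {'time': 0.1, 'joint_pos': array([ 1.13821418,  0.62921527,  0.03844856,  1.51821992, -0.02698517,
        0.99632501, -0.01995612]), 'joint_vel': array([ 0.00145356, -0.00207921,  0.00073128, -0.00406542,  0.00025262,
       -0.00050185,  0.00021938]), 'joint_efforts': array([ 1.94652959e-03, -5.50792837e+01,  1.14684038e+00, -1.87115657e+01,
       -5.22958918e-02,  1.92819012e-02,  4.48106721e-05]), 'tool_pos': array([ 0.23291347, -0.60621502,  0.20468641]), 'ee_rot': array([[ 9.33468214e-01,  3.58659605e-01, -6.17833767e-04],
       [ 3.58660136e-01, -9.33466961e-01,  1.52943777e-03],
       [-2.81798637e-05, -1.64927388e-03, -9.99998640e-01]]), 'force': array([0.40016087, 0.24478487, 0.18655641]), 'wrist_torque': array([ 0.00417983,  0.06346836, -0.03260142]), 'grasp_force': 0.0, 'opening': 0.0939715320939807}
```

View pics/top0.png

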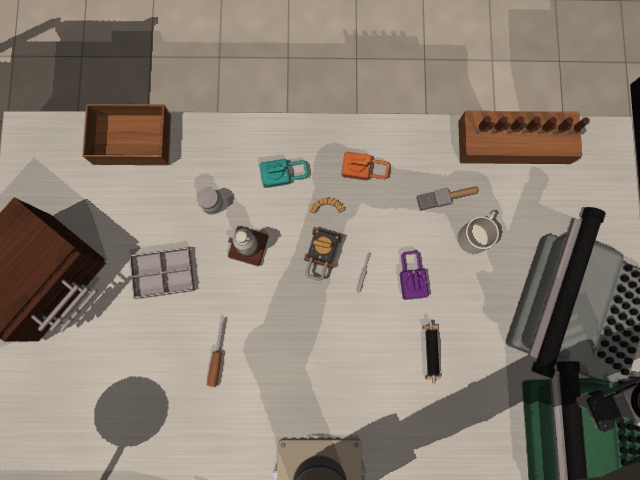

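View pics/side0.png

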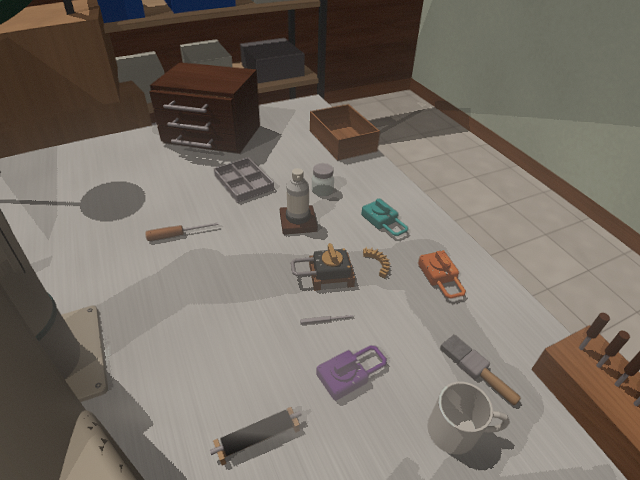

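Could be taken for the lock (top view): teal (283,172), orange (366,166), purple (414,276), and the steel one with a brass dial in the wooden rest at (323,246). The description fits the last. The oil can, in its block, is at (246,242). Next is a close crop to check that choice.

```bash
python3 - <<'E'
from h import *
a=cv2.imread("pics/top0.png")[215:290,220:355];b=cv2.imread("pics/side0.png")[165:300,270:400]
A=cv2.resize(a,(790,439),interpolation=cv2.INTER_CUBIC)
cv2.imwrite("pics/crop_t.png",A)
cv2.imwrite("pics/crop_s.png",cv2.resize(b,None,fx=4.4,fy=4.4,interpolation=cv2.INTER_CUBIC))
E
```

```text
(no output)
```

View pics/crop_t.png

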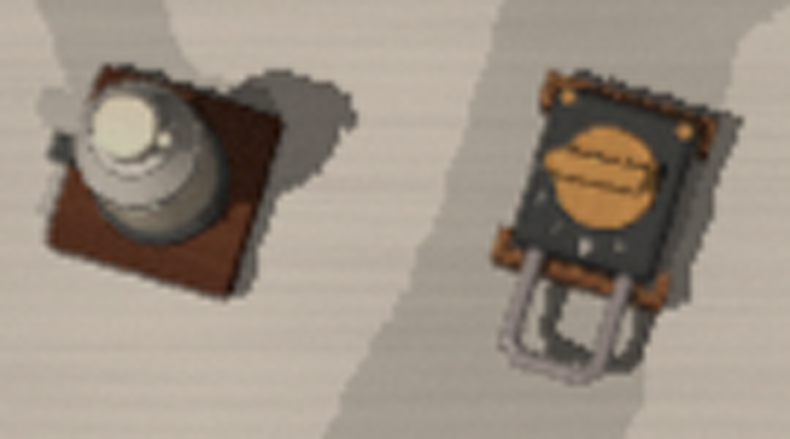

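View pics/crop_s.png

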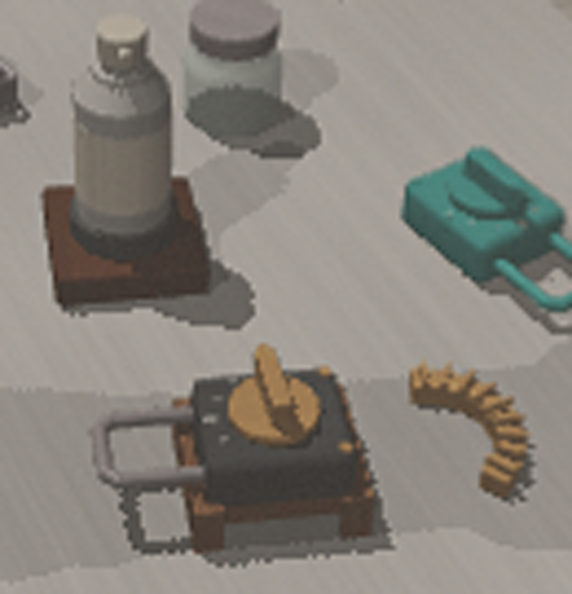

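The crops confirm the choice: dark steel case with a brass dial in the wooden rest, can beside it. The pointer is at the image left, (313,242) in top, about 86° clockwise from the shackle, so the dial is at about -1.5. The cap is at about (241,236.4) top and (297.7,172) side.

```bash
python3 - <<'E'
from h import *
t=cam("top");s=cam("side")
hsv=cv2.cvtColor(t["color"],cv2.COLOR_RGB2HSV)
tp=lambda x,y:(220+x/5.852,215+y/5.853); sp=lambda x,y:(270+x/4.4,165+y/4.4)
print("cap",two(t,tp(123,125),s,sp(122,27)),plane(t,*tp(123,125),.150))
# case top corners approx z=.05
for n,p in dict(tl=(556,92),tr=(703,128),br=(652,283),bl=(518,240)).items(): print(n,plane(t,*tp(*p),.05).round(4))
bow=plane(t,*tp(553,372),.035);print("bow",bow, two(t,tp(553,372),s,sp(100,447)))
m=cv2.inRange(hsv,(8,120,110),(25,255,255));m[:225]=0;m[262:]=0;m[:,:310]=0;m[:,340:]=0
c=max(cv2.findContours(m,cv2.RETR_EXTERNAL,cv2.CHAIN_APPROX_NONE)[0],key=cv2.contourArea)
(cc,r)=cv2.minEnclosingCircle(c);M=cv2.moments(c);print(cc,r,plane(t,M['m10']/M['m00'],M['m01']/M['m00'],.058))
E
```

```text
cap (array([0.58307087, 0.18469473, 0.1481901 ]), np.float64(0.0030559052201392066)) [0.58126383 0.18489643 0.15      ]
tl [0.6146 0.0131 0.05  ]
tr [ 0.5992 -0.0499  0.05  ]
br [ 0.5322 -0.028   0.05  ]
bl [0.5505 0.029  0.05  ]
bow [0.4956386  0.01390036 0.035     ] (array([0.49711539, 0.01338247, 0.03883063]), np.float64(0.003888741364609095))
(321.9186096191406, 244.7093048095703) 9.659309387207031 [ 0.57718386 -0.00593212  0.058     ]
```

```bash
python3 -m jog '[[20,-20,-40,0,0],[55,-55,-50,-0.1,0],[90,-90,-50,-0.2,0],[125,-125,-50,-0.3,0],[160,-160,-50,-0.4,0],[195,-195,-50,-0.5,0],[230,-230,-50,-0.6,0],[265,-265,-50,-0.7,0],[300,-300,-50,-0.8,0],[335,-335,-50,-0.9,0]]' 10; python3 - <<'E'
from h import *
s=get_state();R=s["ee_rot"];print(s["time"],s["tool_pos"],R.round(3).tolist(),s["joint_pos"].round(2))
print(R.T@(np.array([.582,.185,.20])-s["tool_pos"]))
E
```

```text
time: 1.2
tool_pos: [0.4261, -0.1721, 0.2557]
ee_rot: [[0.296, 0.955, 0.0], [0.955, -0.296, -0.0], [-0.0, 0.001, -1.0]]
force: [1.6, -1.4, -0.1]
opening: 0.0174
grasp_force: 0.0
1.2 [ 0.42613815 -0.17212296  0.25570792] [[0.296, 0.955, 0.0], [0.955, -0.296, -0.0], [-0.0, 0.001, -1.0]] [ 0.55  0.3  -0.29  1.95  0.11  0.9  -0.1 ]
[0.38725634 0.0432487  0.05563425]
```

```bash
python3 -m jog '[[45,5,0,0,0],[90,10,0,0,0],[135,15,0,0,0],[180,20,0,0,0],[225,25,0,0,0],[270,30,0,0,0],[315,35,0,0,0],[355,39,20,0,0],[380,42,45,0,0],[387,43,50,0,0]]'; python3 -m jog '[[0,0,0,0,0],[0,0,0,0,0],[0,0,0,0,0]]'; python3 - <<'E'
from h import *
s=get_state();R=s["ee_rot"];print(s["time"],s["tool_pos"],R.round(3).tolist(),s["joint_pos"].round(2))
c=cam("wrist");save(c,"w1.png")
print(R.T@(np.array([.582,.185,.1505])-s["tool_pos"]),proj(c,[.582,.185,.15]),proj(c,s["tool_pos"]))
E
```

```text
time: 2.2
tool_pos: [0.5811, 0.1856, 0.2025]
ee_rot: [[0.295, 0.955, -0.005], [0.955, -0.295, 0.0], [-0.001, -0.004, -1.0]]
force: [-1.3, -0.4, -0.7]
opening: 0.0004
grasp_force: 0.0
time: 2.5
tool_pos: [0.5831, 0.1806, 0.2067]
ee_rot: [[0.302, 0.953, 0.002], [0.953, -0.302, -0.001], [-0.0, 0.002, -1.0]]
force: [0.4, -0.1, -0.2]
opening: 0.0001
grasp_force: 0.0
2.5 [0.58313985 0.18059245 0.20673391] [[0.302, 0.953, 0.002], [0.953, -0.302, -0.001], [-0.0, 0.002, -1.0]] [-0.14  0.58 -0.33  1.63  0.22  0.97 -0.85]
[ 0.00386489 -0.00251737  0.05622903] [314.68407985 254.04092165] [317.60733065 290.44087595]
```

View pics/w1.png

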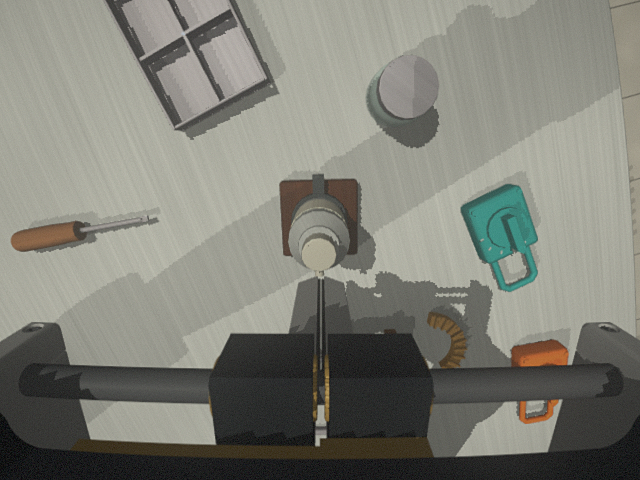

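The wrist view shows the cap top centred at about (320,253), with the fingertips closed just below it at about (320,275).

```bash
python3 - <<'E'
from h import *
s=get_state();R=s["ee_rot"];c=cam("wrist");P=plane(c,320,253,.15);print(P,(R.T@(P-s["tool_pos"])*1000).round(1))
E
```

```text
[0.58590171 0.18476701 0.15      ] [ 4.6  1.3 56.8]
```

```bash
python3 -m jog '[[4,0,25,0,0],[4,0,50,0,0],[4,0,53,0,0],[4,0,56,0,0],[4,0,58,0,0],[4,0,60,0,0],[4,0,62,0,0],[4,0,63,0,0],[4,0,64,0,0],[4,0,64,0,0]]'; python3 -m jog '[[0,0,1,0,0],[0,0,1,0,0],[0,0,1,0,0]]'
```

```text
time: 3.6
tool_pos: [0.5845, 0.1861, 0.1441]
ee_rot: [[0.3, 0.954, 0.002], [0.954, -0.3, -0.0], [0.0, 0.002, -1.0]]
force: [-4.3, -2.3, 14.9]
opening: 0.0008
grasp_force: 7.7
time: 3.9
tool_pos: [0.5846, 0.1862, 0.144]
ee_rot: [[0.3, 0.954, 0.003], [0.954, -0.3, -0.0], [0.001, 0.003, -1.0]]
force: [-5.8, -3.6, 19.8]
opening: 0.0005
grasp_force: 10.3
```

```bash
python3 -m jog '[[0,0,-5,0,0],[0,0,-20,0,0],[0,0,-55,0,0],[-30,7,-75,0,40],[-75,17,-75,0,40],[-120,27,-75,0,40],[-165,37,-75,0,40],[-210,47,-75,0,40],[-250,55,-75,0,40],[-255,55,-75,0,40]]'; python3 -m jog '[[0,0,0,0,40],[0,0,0,0,40],[0,0,0,0,40]]'; python3 - <<'E'
from h import *
c=cam("wrist");save(c,"w2.png")
s=cam("side");b=s["color"][165:300,270:400];print(get_state()["time"])
a=c["color"][:350,100:540]
b=cv2.resize(b,(337,350));cv2.imwrite("pics/w2b.png",np.hstack([a,b])[:,:,::-1])
E
```

```text
time: 4.9
tool_pos: [0.5595, -0.0808, 0.2154]
ee_rot: [[0.308, 0.951, 0.0], [0.951, -0.308, -0.004], [-0.004, 0.001, -1.0]]
force: [0.3, -0.5, 0.7]
opening: 0.0401
grasp_force: 0.0
time: 5.2
tool_pos: [0.5604, -0.0711, 0.2156]
ee_rot: [[0.296, 0.955, 0.001], [0.955, -0.296, 0.001], [0.001, 0.0, -1.0]]
force: [-0.6, -0.1, 0.3]
opening: 0.0396
grasp_force: 0.0
5.3
```

View pics/w2b.png

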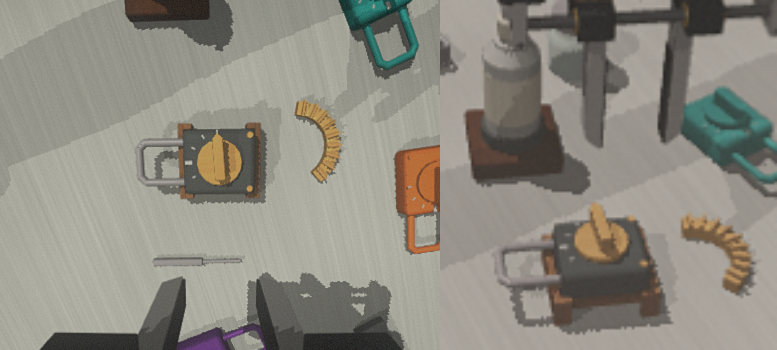

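The wrist picture shows the dial at (319,164) with its pointer along image up, and the bow's cross bar at (240,162). I'll measure these.

```bash
python3 - <<'E'
from h import *
c=cam("wrist");s=get_state();R=s["ee_rot"]
hsv=cv2.cvtColor(c["color"],cv2.COLOR_RGB2HSV)
def big(m,x0,x1,y0,y1):
    k=np.zeros_like(m);k[y0:y1,x0:x1]=m[y0:y1,x0:x1]
    return max(cv2.findContours(k,cv2.RETR_EXTERNAL,cv2.CHAIN_APPROX_NONE)[0],key=cv2.contourArea)
b=big(cv2.inRange(hsv,(8,120,90),(28,255,255)),285,346,120,192)
print("brass bbox",cv2.boundingRect(b),cv2.contourArea(b))
x,y,w,h=cv2.boundingRect(b)
disc=plane(c,x+w/2,y+h-w/2,.056);print("disc",disc)
tip=b[b[:,0,1].argmin(),0];print("tip",tip,plane(c,*tip,.072))
g=cv2.inRange(hsv,(0,0,30),(179,90,95));
k=big(g,275,365,120,205);r=cv2.minAreaRect(k);print("case",r,plane(c,*r[0],.05))
bx=[plane(c,*p,.05)[:2].round(4).tolist() for p in cv2.boxPoints(r)];print(bx)
m=plane(c,239.5,162,.035);print("bow outer",m,(R.T@(disc-m)*1e3).round(1))
E
```

```text
brass bbox (297, 133, 45, 51) 1539.0
disc [ 0.58052307 -0.00926704  0.056     ]
tip [316 133] [0.58523613 0.01631963 0.072     ]
case ((320.9999694824219, 160.5), (85.99998474121094, 72.99998474121094), -0.0) [ 0.5821466  -0.00897836  0.05      ]
[[0.53, -0.0304], [0.5529, 0.0363], [0.6319, 0.0117], [0.6129, -0.0563]]
bow outer [0.50146734 0.01441343 0.035     ] [  0.9  82.5 -21. ]
```

```bash
python3 -c "
from h import *;print(get_state()['joint_pos'].round(2))"; python3 -m jog '[[35,0,20,-0.08,34],[65,-1,50,-0.08,34],[65,-1,90,-0.08,34],[65,-1,125,-0.08,34],[65,-1,125,-0.08,34],[65,-1,125,-0.08,34],[65,-1,125,-0.08,34]]';  python3 - <<'E'
from h import *
s=get_state();R=s["ee_rot"];print(s["tool_pos"],s["joint_pos"].round(2),(R.T@(np.array([.579,-.0085,.059])-s["tool_pos"])*1e3).round(1))
c=cam("side");
for P in ([.579,-.0085,.072],s["tool_pos"]):print(proj(c,P))
a=cv2.resize(c["color"][210:300,280:400],None,fx=5,fy=5,interpolation=cv2.INTER_CUBIC);cv2.imwrite("pics/s3.png",a[:,:,::-1])
E
```

```text
[ 0.3   0.51 -0.34  1.74  0.2   0.92 -0.42]
time: 6.05
tool_pos: [0.5801, -0.0109, 0.0924]
ee_rot: [[0.222, 0.975, 0.003], [0.975, -0.222, 0.0], [0.001, 0.003, -1.0]]
force: [1.3, 0.6, 1.2]
opening: 0.0339
grasp_force: 0.0
[ 0.58005554 -0.01089776  0.09240248] [ 0.16  0.69 -0.3   1.82  0.3   0.68 -0.54] [ 2.1 -1.7 33.4]
[332.39741158 250.98413172]
[333.85908303 244.3196696 ]
```

View pics/s3.png

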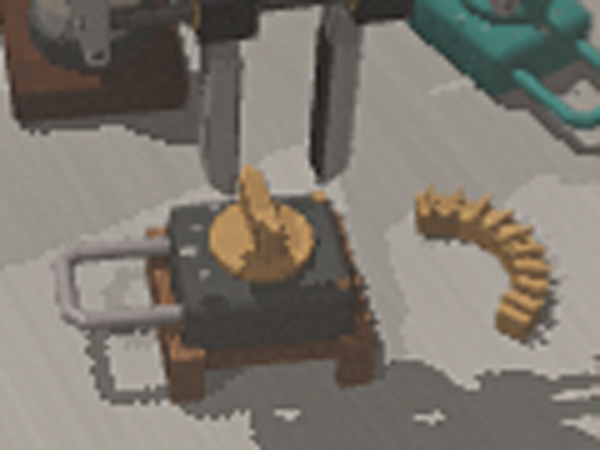

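```bash
python3 -m jog '[[2,-2,20,0,34],[2,-2,30,0,34],[2,-2,33,0,34],[2,-2,33,0,34],[2,-2,33,0,9],[2,-2,33,0,9],[2,-2,33,0,9],[2,-2,33,0,9],[2,-2,33,0,9]]' 15
```

```text
time: 7.0
tool_pos: [0.578, -0.0089, 0.058]
ee_rot: [[0.222, 0.975, 0.002], [0.975, -0.222, -0.0], [0.0, 0.002, -1.0]]
force: [2.2, -1.0, 0.9]
opening: 0.0097
grasp_force: 15.0
```

```bash
python3 -m jog '[[0,0,0,-0.13,9],[0,0,0,-0.26,9],[0,0,0,-0.38,9],[0,0,0,-0.5,9],[0,0,0,-0.5,9],[0,0,0,-0.63,9],[0,0,0,-0.76,9],[0,0,0,-0.88,9],[0,0,0,-1.0,9],[0,0,0,-1.0,9]]'; python3 -c "
from h import *;s=get_state();print(s['joint_pos'].round(2),s['wrist_torque'])"
```

```text
time: 8.0
tool_pos: [0.5786, -0.0094, 0.0576]
ee_rot: [[-0.697, 0.717, 0.003], [0.717, 0.697, 0.001], [-0.001, 0.002, -1.0]]
force: [5.3, -0.8, -1.3]
opening: 0.0235
grasp_force: 8.2
[ 0.31  0.78 -0.55  1.84  0.61  0.69  0.18] [ 0.32516752 -1.44737707 -0.23560249]
```

```bash
python3 - <<'E'
from h import *
c=cam("side");t=cam("top")
a=cv2.resize(c["color"][210:300,280:400],(560,420),interpolation=cv2.INTER_CUBIC)
cv2.imwrite("pics/s4.png",a[:,:,::-1])
E
```

```text
(no output)
```

View pics/s4.png

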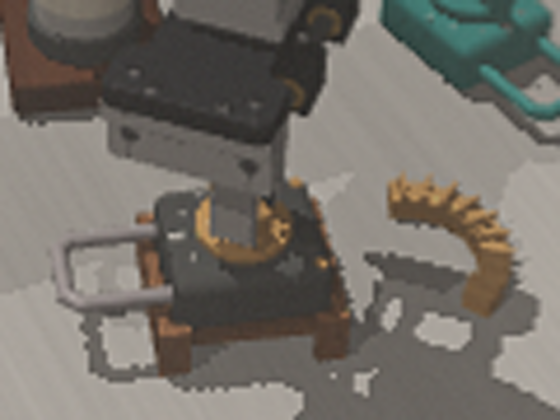

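The fingers are skewed on the bar: it opened to 23.5 mm, so the bar lags the tool. I'll hold still a moment and see whether it catches up.

```bash
python3 -m jog '[[0,0,0,0,9],[0,0,0,0,9],[0,0,0,0,9],[0,0,0,0,9]]' 15; python3 -c "
from h import *;s=get_state();print(s['wrist_torque'],s['ee_rot'].round(3).tolist())"
```

```text
time: 8.5
tool_pos: [0.5782, -0.0078, 0.058]
ee_rot: [[-0.7, 0.714, 0.003], [0.714, 0.7, 0.001], [-0.001, 0.002, -1.0]]
force: [5.0, -0.0, -0.9]
opening: 0.0159
grasp_force: 13.4
[ 0.11756661 -1.43351437 -0.19120601] [[-0.7, 0.714, 0.003], [0.714, 0.7, 0.001], [-0.001, 0.002, -1.0]]
```

It is catching up: the dial is damped, so it has to be turned slowly.

```bash
python3 -m jog '[[0,0,0,0,9],[0,0,0,0,9],[0,0,0,0,9],[0,0,0,0,9],[0,0,0,0,9],[0,0,0,0,9]]' 25; python3 -c "
from h import *;s=get_state();print(s['wrist_torque'],s['ee_rot'].round(3).tolist())"
```

```text
time: 9.1
tool_pos: [0.578, -0.0075, 0.058]
ee_rot: [[-0.7, 0.714, 0.002], [0.714, 0.7, 0.002], [-0.0, 0.003, -1.0]]
force: [4.6, 2.1, 0.5]
opening: 0.0139
grasp_force: 23.4
[ 0.35216351 -1.36746074 -0.36740892] [[-0.7, 0.714, 0.002], [0.714, 0.7, 0.002], [-0.0, 0.003, -1.0]]
```

```bash
python3 -m jog '[[0,0,0,0,9],[0,0,0,0,9],[0,0,0,0,9],[0,0,0,0,9],[0,0,0,0,9]]' 40; python3 -m jog '[[0,0,0,-0.03,9],[0,0,0,-0.06,9],[0,0,0,-0.09,9],[0,0,0,-0.12,9],[0,0,0,-0.12,9]]'; python3 -c "
from h import *;s=get_state();print(s['wrist_torque'],s['joint_pos'].round(2))"
```

```text
time: 9.6
tool_pos: [0.578, -0.0075, 0.058]
ee_rot: [[-0.7, 0.714, 0.002], [0.714, 0.7, 0.002], [-0.0, 0.003, -1.0]]
force: [5.5, 2.2, 0.5]
opening: 0.0131
grasp_force: 35.2
time: 10.1
tool_pos: [0.5778, -0.0072, 0.058]
ee_rot: [[-0.782, 0.624, 0.002], [0.624, 0.782, 0.002], [-0.0, 0.003, -1.0]]
force: [4.4, 2.2, 1.5]
opening: 0.0097
grasp_force: 32.5
[ 0.57222853 -1.33311587 -0.17291417] [ 0.33  0.79 -0.58  1.84  0.64  0.71  0.28]
```

Aligned again. I'll carry on slowly with the firm grip.

```bash
python3 -m jog '[[0,0,0,-0.05,9],[0,0,0,-0.1,9],[0,0,0,-0.15,9],[0,0,0,-0.2,9],[0,0,0,-0.25,9],[0,0,0,-0.3,9],[0,0,0,-0.34,9],[0,0,0,-0.38,9],[0,0,0,-0.38,9],[0,0,0,-0.38,9]]' 40; python3 -c "
from h import *;s=get_state();print(s['wrist_torque'],s['joint_pos'].round(2))"
```

```text
time: 11.1
tool_pos: [0.5772, -0.0079, 0.0579]
ee_rot: [[-0.957, 0.291, 0.001], [0.291, 0.957, 0.001], [-0.001, 0.001, -1.0]]
force: [3.3, 1.8, 4.0]
opening: 0.0099
grasp_force: 30.9
[ 0.62545709 -0.94404426  0.01825658] [ 0.38  0.82 -0.68  1.84  0.73  0.76  0.58]
```

```bash
python3 -m jog '[[0,0,0,0,14],[0,0,0,0,24],[0,0,0,0,34],[0,0,-10,0,34],[0,0,-40,0,34],[-20,0,-80,0.15,34],[-50,0,-120,0.3,34],[-70,0,-155,0.3,34],[-70,0,-155,0.3,34],[-70,0,-155,0.3,34]]' 20; python3 - <<'E'
from h import *
c=cam("wrist");s=get_state();print(s["tool_pos"],s["ee_rot"].round(3).tolist());print(proj(c,[.579,-.0085,.056]),proj(c,[.5,.015,.035]))
save(c,"w5.png")
cv2.imwrite("pics/w5c.png",cv2.resize(c["color"][20:300,180:460],(600,600),interpolation=cv2.INTER_CUBIC)[:,:,::-1])
E
```

```text
time: 12.1
tool_pos: [0.6437, -0.0292, 0.2132]
ee_rot: [[-0.828, 0.561, 0.0], [0.561, 0.828, -0.0], [-0.0, 0.0, -1.0]]
force: [-1.2, 0.3, 0.6]
opening: 0.034
grasp_force: 0.0
[ 0.64253899 -0.02922643  0.21196165] [[-0.828, 0.56, -0.002], [0.56, 0.828, -0.0], [0.002, -0.002, -1.0]]
[301.24179439 160.84514331] [275.71412445  77.72940233]
```

View pics/w5c.png

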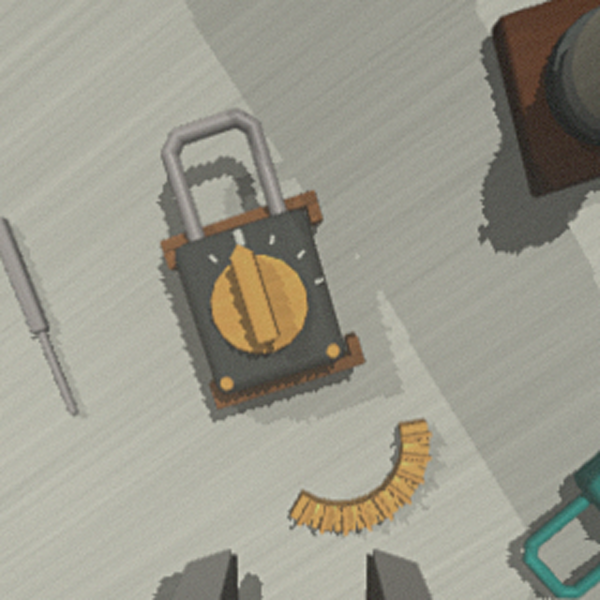

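The dial's pointer, at crop (240,250), points straight at the large mark and the shackle. The bow's cross bar is at crop (212,120), which is (279,76) in the full picture.

```bash
python3 - <<'E'
from h import *
s=get_state();R=s["ee_rot"];c=cam("wrist");f=lambda x,y:(180+x*280/600,20+y*280/600)
b=plane(c,*f(212,120),.037);d=plane(c,*f(259,303),.056);print(b,d,np.linalg.norm((b-d)[:2]),np.degrees(np.arctan2(*(d-b)[[1,0]])))
l1=plane(c,*f(192,230),.037);l0=plane(c,*f(173,160),.037);r1=plane(c,*f(279,207),.037);r0=plane(c,*f(260,135),.037)
for p,q in((l0,l1),(r0,r1)):print(np.degrees(np.arctan2(*(q-p)[[1,0]])))
print((R.T@(np.array([.5005,.0145,.09])-s["tool_pos"])*1e3).round(1),s["joint_pos"].round(2), np.degrees(np.arctan2(R[1,1],R[0,1])))
E
```

```text
[0.49956276 0.01833321 0.037     ] [ 0.57772321 -0.0090812   0.056     ] 0.0828287755018635 -19.32807893697106
-20.10221793666567
-19.082134772691504
[142.  -43.1 122.3] [ 0.41  0.7  -0.72  1.51  0.49  1.12  0.56] 55.94304635265324
```

```bash
python3 -m jog '[[40,-12,0,0.14,34],[80,-24,0,0.28,34],[120,-35,0,0.42,34],[143,-42,0,0.56,34],[143,-42,20,0.7,34],[143,-42,50,0.84,34],[143,-42,80,0.98,34],[143,-42,110,1.12,34],[143,-42,122,1.26,34],[143,-42,122,1.29,34]]';python3 -m jog '[[0,0,0,0,34],[0,0,0,0,34],[0,0,0,0,34]]'; python3 - <<'E'
from h import *
s=get_state();R=s["ee_rot"];c=cam("side");w=cam("wrist");save(c,"s6.png")
print((R.T@(np.array([.500,.0165,.017])-s["tool_pos"])*1e3).round(1),s["joint_pos"].round(2), np.degrees(np.arctan2(R[1,1],R[0,1])))
a=cv2.resize(c["color"][190:300,250:370],(440,403),interpolation=cv2.INTER_CUBIC);b=w["color"][100:503:1,150:500];b=np.vstack([b,np.zeros((403-len(b),350,3),np.uint8)])
cv2.imwrite("pics/m6.png",np.hstack([a,b])[:,:,::-1])
E
```

```text
time: 13.2
tool_pos: [0.4985, 0.0161, 0.088]
ee_rot: [[0.31, 0.951, -0.007], [0.951, -0.31, -0.001], [-0.003, -0.006, -1.0]]
force: [-0.2, -0.2, 1.3]
opening: 0.0338
grasp_force: 0.0
time: 13.5
tool_pos: [0.5023, 0.0162, 0.0912]
ee_rot: [[0.308, 0.951, 0.001], [0.951, -0.308, 0.0], [0.001, 0.001, -1.0]]
force: [0.3, -0.7, 0.2]
opening: 0.0342
grasp_force: 0.0
[-0.5 -2.4 74.2] [ 0.12  0.61 -0.31  2.03  0.34  0.55 -0.74] -17.921705818137667
```

View pics/m6.png

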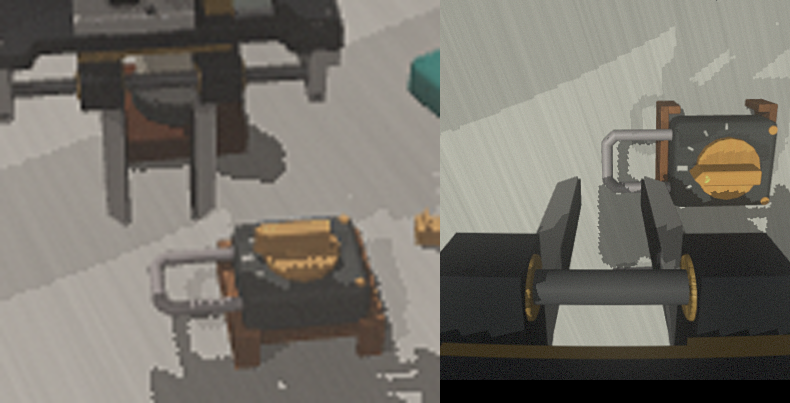

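The last picture shows the open fingers straddling the cross bar, one over the inside of the bow and one outside. I'll go down and grip.

```bash
python3 -m jog '[[0,-2,30,0,34],[0,-2,55,0,34],[0,-2,68,0,34],[0,-2,73,0,34],[0,-2,73,0,34],[0,-2,73,0,7],[0,-2,73,0,7],[0,-2,73,0,7],[0,-2,73,0,7],[0,-2,73,0,7]]' 20
```

```text
time: 14.6
tool_pos: [0.5, 0.017, 0.0178]
ee_rot: [[0.309, 0.951, 0.0], [0.951, -0.309, 0.0], [0.0, 0.0, -1.0]]
force: [-0.1, 0.6, 3.4]
opening: 0.0075
grasp_force: 14.6
```

```bash
python3 -m jog '[[0,-2,0,0,7],[0,-4,0,0,7],[0,-7,0,0,7],[0,-10,0,0,7],[0,-13,0,0,7],[0,-16,0,0,7],[0,-18,0,0,7],[0,-20,0,0,7],[0,-20,0,0,7],[0,-20,0,0,7]]' 20;python3 -m jog '[[0,-1,0,0,7],[0,-2,0,0,7],[0,-3,0,0,7],[0,-3,0,0,7],[0,-3,0,0,7]]'
```

```text
time: 15.6
tool_pos: [0.4804, 0.0231, 0.0174]
ee_rot: [[0.309, 0.951, -0.001], [0.951, -0.309, -0.0], [-0.0, -0.001, -1.0]]
force: [0.2, -1.5, 2.8]
opening: 0.0073
grasp_force: 15.2
time: 16.1
tool_pos: [0.4788, 0.0239, 0.0176]
ee_rot: [[0.309, 0.951, 0.001], [0.951, -0.309, 0.0], [0.0, 0.001, -1.0]]
force: [2.7, -1.6, 0.6]
opening: 0.0074
grasp_force: 15.2
```

```bash
python3 -m jog '[[0,-1,0,0,7],[0,-2,0,0,7],[0,-3,0,0,7],[0,-3,0,0,7],[0,-3,0,0,7]]'
```

```text
time: 16.6
tool_pos: [0.4788, 0.024, 0.018]
ee_rot: [[0.31, 0.951, 0.006], [0.951, -0.31, -0.0], [0.002, 0.006, -1.0]]
force: [8.1, -4.4, -0.9]
opening: 0.0074
grasp_force: 15.4
```

Against the stop: it travelled 22.3 mm and the force is rising. Release and go over the case.

```bash
python3 -m jog '[[0,2,0,0,7],[0,4,0,0,7],[0,4,0,0,15],[0,4,0,0,25],[0,4,0,0,34],[0,4,-15,0,34],[0,4,-60,0,34],[0,15,-105,-0.1,60],[0,60,-125,-0.24,90],[0,107,-125,-0.38,90]]';python3 -m jog '[[0,0,0,-0.14,90],[0,0,0,-0.28,90],[0,0,0,-0.42,90],[0,0,0,-0.56,90],[0,0,0,-0.7,90],[0,0,0,-0.84,90],[0,0,0,-0.98,90],[0,0,0,-1.12,90],[0,0,0,-1.2,90],[0,0,0,-1.2,90]]'; python3 - <<'E'
from h import *
s=get_state();R=s["ee_rot"];c=cam("side");w=cam("wrist")
print((R.T@(np.array([.577,-.0085,.016])-s["tool_pos"])*1e3).round(1),s["joint_pos"].round(2), np.degrees(np.arctan2(R[1,1],R[0,1])))
save(c,"s7.png");save(w,"w7.png")
# numeric check: brass tip/disc and bow in wrist view
print(proj(w,[.577,-.0085,.056]),proj(w,[.479,.024,.037]))
h=cv2.cvtColor(w["color"],cv2.COLOR_RGB2HSV);m=cv2.inRange(h,(8,120,90),(28,255,255))
for k in cv2.findContours(m,cv2.RETR_EXTERNAL,cv2.CHAIN_APPROX_NONE)[0]:
    if cv2.contourArea(k)>150: print(cv2.boundingRect(k),cv2.contourArea(k),cv2.fitEllipse(k))
h=cv2.cvtColor(c["color"],cv2.COLOR_RGB2HSV);m=cv2.inRange(h,(8,120,90),(28,255,255))[200:300,270:400]
for k in cv2.findContours(m,cv2.RETR_EXTERNAL,cv2.CHAIN_APPROX_NONE)[0]:
    if cv2.contourArea(k)>60: print("side",cv2.boundingRect(k),cv2.contourArea(k))
E
```

```text
time: 17.6
tool_pos: [0.5795, -0.0077, 0.1467]
ee_rot: [[-0.073, 0.997, 0.006], [0.997, 0.073, 0.0], [-0.0, 0.006, -1.0]]
force: [1.2, 0.8, 0.0]
opening: 0.0544
grasp_force: 0.0
time: 18.6
tool_pos: [0.5763, -0.0081, 0.1419]
ee_rot: [[-0.954, 0.3, -0.002], [0.3, 0.954, 0.0], [0.002, -0.0, -1.0]]
force: [0.2, -0.3, 0.1]
opening: 0.0902
grasp_force: 0.0
[ -1.   -0.2 125.9] [ 0.46  0.72 -0.81  1.78  0.64  0.93  0.64] 72.5619505692359
[321.74891831 247.91648544] [323.45936872 115.2482535 ]
(231, 406, 110, 53) 2866.0 ((292.83245849609375, 432.6364440917969), (42.31982421875, 118.1060562133789), 77.78779602050781)
(110, 357, 19, 60) 306.5 ((122.97366333007812, 386.86407470703125), (22.4486026763916, 54.12199020385742), 8.183932304382324)
(312, 313, 73, 49) 1029.0 ((348.949951171875, 337.0707702636719), (36.38165283203125, 70.639892578125), 63.47866439819336)
(295, 220, 54, 56) 2080.0 ((321.3695068359375, 249.15573120117188), (51.34107208251953, 52.03804397583008), 67.52005004882812)
```

The dial sits at (322,249) in the wrist view, predicted (322,248), so the tool is centred over it. I'll lower.

```bash
python3 -m jog '[[-1,0,40,0,90],[-1,0,75,0,90],[-1,0,100,0,90],[-1,0,112,0,90],[-1,0,120,0,90],[-1,0,125,0,90],[-1,0,125,0,90]]' 50; python3 -m jog '[[0,0,0,0,75],[0,0,0,0,68],[0,0,0,0,62],[0,0,0,0,62],[0,0,0,0,62],[0,0,0,0,62],[0,0,0,0,62]]' 50
```

```text
time: 19.4
tool_pos: [0.5784, -0.0084, 0.0178]
ee_rot: [[-0.954, 0.3, 0.001], [0.3, 0.954, -0.0], [-0.001, 0.0, -1.0]]
force: [0.6, -0.2, 0.5]
opening: 0.0902
grasp_force: 0.0
time: 20.1
tool_pos: [0.5786, -0.0081, 0.018]
ee_rot: [[-0.954, 0.3, 0.001], [0.3, 0.954, 0.0], [-0.001, 0.001, -1.0]]
force: [0.5, 0.3, 5.4]
opening: 0.0636
grasp_force: 50.0
```

Gripped at 63.6 mm. I'll lift straight up, gently at first.

```bash
python3 -m jog '[[0,0,-3,0,62],[0,0,-6,0,62],[0,0,-10,0,62],[0,0,-16,0,62],[0,0,-30,0,62],[0,0,-50,0,62],[0,0,-75,0,62],[0,0,-100,0,62],[0,0,-125,0,62],[0,0,-150,0,62]]' 55; python3 -m jog '[[0,0,-25,0,62],[0,0,-45,0,62],[0,0,-55,0,62],[0,0,-60,0,62],[0,0,-60,0,62],[0,0,-60,0,62],[0,0,-60,0,62],[0,0,-60,0,62],[0,0,-60,0,62],[0,0,-60,0,62]]'; python3 - <<'E'
from h import *
s=get_state();R=s["ee_rot"];w=cam("wrist");c=cam("side");t=cam("top");save(w,"w8.png");save(c,"s8.png")
p=s["tool_pos"]-R[:,2]*.0188; print(p,abs(s["joint_vel"]).max())
L=lambda a,b,z:p+R[:,0]*a+R[:,1]*b+np.array([0,0,z])
for n,q in dict(dial=L(0,0,.021),tip=L(.027,0,.037),bow=L(.104,0,0),bowshut=L(.082,0,0)).items():print(n,proj(w,q),proj(c,q),proj(t,q))
h=cv2.cvtColor(w["color"],cv2.COLOR_RGB2HSV);m=cv2.inRange(h,(8,120,90),(28,255,255))
for k in cv2.findContours(m,cv2.RETR_EXTERNAL,cv2.CHAIN_APPROX_NONE)[0]:
    if cv2.contourArea(k)>400: print(cv2.boundingRect(k),cv2.contourArea(k),"top pt",k[k[:,0,1].argmin(),0])
g=cv2.cvtColor(w["color"],cv2.COLOR_RGB2GRAY);print(g[40:220:4,322].tolist())
E
```

```text
time: 21.1
tool_pos: [0.5768, -0.0089, 0.1692]
ee_rot: [[-0.954, 0.3, -0.001], [0.3, 0.954, -0.001], [0.001, -0.001, -1.0]]
force: [0.0, -0.6, -5.0]
opening: 0.0636
grasp_force: 55.0
time: 22.1
tool_pos: [0.5779, -0.0084, 0.2272]
ee_rot: [[-0.954, 0.3, -0.0], [0.3, 0.954, 0.0], [0.0, -0.0, -1.0]]
force: [0.0, -0.6, -6.6]
opening: 0.0636
grasp_force: 55.0
[ 0.57792674 -0.00841112  0.24603881] 0.0026283067392175326
dial [323.31477333 324.34281177] [336.90558183 171.08818831] [325.36241313 228.40378979]
tip [323.74544513 282.30964471] [321.97063481 164.13970389] [321.62796376 239.03597287]
bow [323.16601065  84.68943572] [278.14455868 184.40343365] [310.47595902 275.98756955]
bowshut [323.134716   136.82303885] [290.57687692 183.6529765 ] [313.61222342 266.22577658]
(168, 356, 23, 63) 488.0 top pt [182 356]
(274, 270, 94, 99) 6195.0 top pt [320 270]
(302, 189, 39, 44) 1392.5 top pt [336 189]
[167, 172, 176, 168, 173, 170, 173, 172, 175, 172, 140, 158, 147, 115, 82, 194, 197, 200, 193, 197, 197, 192, 199, 194, 192, 196, 196, 195, 193, 193, 194, 189, 196, 188, 197, 168, 120, 92, 121, 127, 122, 117, 120, 121, 122]
```

The wrist view puts the cross bar at row ~85 (open predicted 84.7, shut 136.8) and the pointer tip at column 320, straight ahead. The hold is steady, with the case centre at 0.246 m, so I'm handing in.

```bash
python3 -c "
from bench import finish_job;print(finish_job())"
```

```text
the job is handed in; nothing more can be done
None
```

I handed the job in at about 22 s with the open padlock held still, its case centre about 25 cm above the bench, dial up and set to the shackle, shackle out to its stop; I pressed the cap fully down, but did not check in a picture that it sprang back.

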